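# Reload the dishwasher-tablet dispenser

## Task

Reload the tablet dispenser: lay the full strip of five tablets upright in its channel, between the spring follower and the open rail, then slide the rail fully home so that it presses the strip against the spring follower. Leave the part-used strip of three tablets where it is, and let go of everything at the end.

Things in the scene. Friction and masses are not known exactly. Their poses are not given: they have to be found in the camera images.
- full_strip: Full strip: five white dishwasher tablets in a row, one rigid bar 100 long (its x), 28 wide (y), 40 tall (z), 90 to 175 g, both ends alike. Stands on its 100 x 28 underside on the worktop, right of the dispenser. Origin: centre of the underside. Grip it across the 28 mm in its upper half, so that the fingers stay above the channel walls.
- part_strip: Part-used strip: same tablets, width and height, but only three of them, 60 long (its x). Also on the worktop right of the dispenser, nearer to it or farther than the full strip. Origin: centre of the underside. Stays where it is. (Behind both strips a wall cabinet hangs 0.48 m above the worktop, from about x = 0.6 m on: draw back towards the robot before swinging left.)
- dispenser: Fixed metal channel along its own y (+y about left). Origin: at worktop height under the centre line. Own axes, mm: floor z 8; walls 42 apart inside, flared lips to z 26, x -30/+30. At the left a grey spring follower plate, z 11-41, face at y +75, yields up to 30 to +y (1.2 N at first, 3 N after 15), housing to y +160. At the right the rail, z 10-40. Strip centre ends at y +40.
- rail_tab (a point): Top centre of the grey upright tab on the sliding rail. Tab 24 wide (dispenser x), 14 thick (y), z 40-74; pinch it across the 24 from above or push it to +y. With the rail open the tab is at dispenser y -140, the rail's nose (pushes the strip) at y -85, its end plate (54 wide, to z 46) at y -180; all move with the rail. Axes as the dispenser's.
- rail (a joint): How far the rail is slid in (m), along the dispenser's +y (right to left): 0 = fully open, 0.075 = fully home at its stop, end plate against the channel's end. Starts at 0 to 0.012. About 6 N of friction; it stays where it is left, also against the spring. Home with the full strip loaded, the follower is pressed back 15 mm.

How it is judged:
By the outcome, as a careful person would: the job done as asked, in the order asked, and still so for the second after the job is handed in, with the robot touching nothing.
It also fails if it takes over 48 s, if anything falls off the work surface, if the arm or the gripper's body presses on something with over 40 N, if the wrist force passes 120 N, or if a joint passes its speed limit or range.

## Robot

A 6-joint arm with a two-finger parallel gripper is mounted at the origin on a cart in front of the work surface, level with it; the furniture and walls round the work are solid. World frame = base frame: x ahead of the robot, y to its left, z up, the work surface at z = 0. Lengths are in m, angles in rad, forces in N, time in s.
With the tool pointing down it reaches from about 0.275 to 0.775 m from the base axis. Payload 14.6 kg.
Tool frame: the origin (TCP) lies at the very end of the fingers, on their centre line; the grasp point (between the pads) lies 19 mm behind it; z points along the fingers, y is the direction in which the jaws open and shut (so a half turn about z gives the same grasp; the last joint's range is limited). The gripper opens to 85 mm and grips with 20 to 120 N. Pads are 22 mm wide; open, the fingers measure 114 mm over their backs; the gripper's body (76 mm by 85 mm) begins 54 mm behind the grasp point. The pads swing forward as they close: fully open they stand 13 mm farther back than shut.
Start: joints at [-1.386, 0.263, -0.048, 1.259, 0, 1.415], TCP at [0.175, -0.495, 0.231] pointing down, gripper open.
Joint ranges: [-2.65, 2.65], [-0.89, 1.7], [-1.18, 1.37], [-2.13, 2.11], [-1.35, 1.29], [-3.14, 3.14]. Speed limits (rad/s): [1.89, 1.89, 2.57, 2.79, 3.14, 3.14].

## Interface

Orientations are given as a 3x3 rotation matrix whose columns are the frame's x, y, z axes.
In Python, from plant import arm gives the robot as it stands. The module is installed in compiled form; this text tells all that it offers.
- The arm moves only by the tool step_arm, never from a script. Its arguments are lists of equal length, an entry for each row: "slide": the shift along the tool's x, y, z in cm, a list of three; "turn": the turn, a rotation vector about the tool's x, y, z in degrees, a list of three. In form: {"slide": [[dx, dy, dz], ...], "turn": [[ax, ay, az], ...]}. A call has 1 to 12 rows; each row is the pose to reach, as a shift and turn from the pose commanded when the call began, along the tool's axes at that moment; what a row does not reach only later rows make up. A row lasts 1/10 s, in which the tool goes at most 50 mm and 8.59 degrees, less where a joint would pass 70% of its speed; a pose out of reach is approached as far as the arm can. A call with a gripper value outside its range is refused whole. "jaw" is the opening, from -1 (shut) to 1 (fully open), set as the call begins (left out, the last holds). The fingers move at their own pace and stop on an object; "grip_force" is the grip in N (left out, the last holds). Time passes only in rows, so rows that repeat a pose let the fingers close. It gives the time, the measured TCP pose, the force and the opening at its end, in the units of the state.
- arm.state(): the state, without advancing time (a new reading comes with each control period).
- arm.capture(name): name is "scene" or "side" or "wrist"; returns a dict with "image" (480x640x3 uint8, red, green, blue), "range_z" (480x640 float32, m along the optical axis (not along the pixel's ray), 0 where there is no reading), "fx", "fy", "cx", "cy" (pixels), "position" and "rotation" of the camera in the world. Camera axes: x right, y down, z forward; pixel columns grow to the right and rows downward; lengths in m; the calibration is good to about 2 mm. A picture is of the moment at which its call begins.
- arm.job_done(): hands the job in, once; it reports no verdict.
Trained networks look in a picture, given as the dict that the camera call returned (one of the last four; its "shot" number tells which), for a name from the list of things; names that differ only in an ending like _2 or _b are one class to them, and where a whole thing is asked for, a point or a joint stands for the part that bears it (a point fixed in the world has none). Each returns a list of dicts, best first, with "conf" (0 to 1); they miss things now and then, are a little off and sometimes report something else, mostly with a low value. They report only what shows in the picture. A call takes as long as a camera call.
- arm.look_for(picture, target): "rect" ([centre column, centre row, width, height] in pixels, round what is visible of it).
- arm.silhouettes(picture, target): "pixels" (480x640 bool, what is visible of it) and "rect" ([centre column, centre row, width, height] in pixels, round what is visible of it).
- arm.spot_point(picture, target): "xy" ([column, row] in pixels: a listed point, or the origin of a listed thing).
The state is a dict: "time_s": time; "qpos": joint angles; "qd": joint speeds; "effort": joint torques, N m; "tool_pos": TCP position; "tcp_rot": TCP orientation; "wrist_force": force on the tool from outside, world axes, zero at the start; "torque": the same for the moment, N m; "width": opening from 0.0 (shut) to 1.0 (fully open).
Only numpy, scipy, OpenCV 4.12 (cv2) and the standard library are available. Lean on these libraries where they do the work, as an engineer would, in place of code of your own. Each camera call takes 0.05 s, during which the arm holds its last target.

## Working session

There is one attempt and no reset: what is moved stays moved. The work goes in short steps, Python scripts to look and compute and a tool call to move; the robot and the scene stay as the last step left them, time stands still between calls to the robot, and variables do not carry over. Pictures are saved under pics/ and viewed, and the job is handed in when it is done.

Besides the shell and the picture viewer there is one more tool, called after "Call:" as name(argument=value, ...) on one line, values as JSON. step_arm: Moves the arm, as the interface text tells. Its arguments: {"type":"object","properties":{"slide":{"type":"array","items":{"type":"array","items":{"type":"number"}}},"turn":{"type":"array","items":{"type":"array","items":{"type":"number"}}},"jaw":{"type":"number"},"grip_force":{"type":"number"}},"required":["slide","turn"]}

```bash
mkdir -p pics
cat > h.py <<'E'
import numpy as np, cv2
from plant import arm
def save(p,n): cv2.imwrite('pics/'+n,cv2.cvtColor(p['image'],cv2.COLOR_RGB2BGR))
def pts(p,mask):
    v,u=np.nonzero(mask&(p['range_z']>0)); z=p['range_z'][v,u]
    c=np.stack([(u-p['cx'])/p['fx']*z,(v-p['cy'])/p['fy']*z,z],1)
    return c@np.array(p['rotation']).T+np.array(p['position'])
E
python3 - <<'E'
from h import *
for n in ['scene','side','wrist']:
    p=arm.capture(n); save(p,n+'0.png'); print(n,np.round(p['position'],3),np.round(p['rotation'],2).tolist())
    for t in ['full_strip','part_strip','dispenser','rail_tab']:
        r=arm.silhouettes(p,t)
        for d in r[:3]:
            P=pts(p,d['pixels']); 
            print(t,round(d['conf'],2),np.round(d['rect']),len(P), np.round(np.percentile(P,[2,50,98],axis=0),3).tolist() if len(P) else '')
        print('  pt',[(np.round(d['xy']),round(d['conf'],2)) for d in arm.spot_point(p,t)[:2]])
s=arm.state();print(s['time_s'],s['tool_pos'],np.round(s['tcp_rot'],3).tolist(),s['wrist_force'],s['width'])
E
```

```text
scene [0.037 0.59  0.515] [[-0.87, -0.23, 0.44], [-0.5, 0.42, -0.76], [-0.01, -0.88, -0.48]]
  pt []
  pt []
dispenser 0.71 [226. 323. 142. 127.] 6072 [[0.448, -0.064, 0.004], [0.475, 0.119, 0.018], [0.508, 0.262, 0.06]]
  pt [(array([229., 335.]), 0.94)]
rail_tab 0.8 [272. 282.  52.  53.] 1334 [[0.455, -0.071, -0.0], [0.47, -0.021, 0.038], [0.498, 0.026, 0.073]]
  pt [(array([272., 258.]), 0.61)]
side [ 0.098 -1.121  0.559] [[0.94, -0.16, 0.31], [-0.35, -0.37, 0.86], [-0.02, -0.91, -0.4]]
full_strip 0.55 [339. 339.  65.  34.] 1706 [[0.359, -0.369, 0.002], [0.403, -0.352, 0.028], [0.449, -0.327, 0.041]]
  pt [(array([336., 348.]), 0.91)]
part_strip 0.91 [309. 308.  35.  29.] 848 [[0.369, -0.246, 0.0], [0.395, -0.232, 0.025], [0.423, -0.21, 0.041]]
  pt [(array([309., 315.]), 0.87)]
dispenser 0.88 [300. 242.  65.  65.] 2053 [[0.449, -0.071, 0.005], [0.475, 0.068, 0.023], [0.508, 0.23, 0.069]]
  pt [(array([294., 244.]), 0.97)]
rail_tab 0.91 [317. 254.  31.  37.] 839 [[0.455, -0.073, 0.009], [0.475, -0.054, 0.038], [0.503, 0.017, 0.073]]
  pt [(array([312., 238.]), 0.95), (array([311., 314.]), 0.73)]
wrist [ 0.252 -0.468  0.374] [[0.33, -0.89, -0.3], [-0.94, -0.32, -0.11], [-0.0, 0.32, -0.95]]
  pt []
  pt []
  pt []
  pt []
1.35 [ 0.1749743  -0.49497347  0.23127078] [[0.943, 0.333, -0.0], [0.333, -0.943, 0.0], [-0.0, -0.0, -1.0]] [-0.3786821   0.23074639  0.85563524] 1.0015008852980596
```

Run:
```python
import cv2,numpy as np
a=cv2.imread('pics/scene0.png');b=cv2.imread('pics/side0.png')
a=cv2.resize(a[180:400,130:410],None,fx=2,fy=2);b=cv2.resize(b[170:390,220:400],(360,440))[:440]
cv2.imwrite('pics/c0.png',np.hstack([a[:,:430],b]))
```

```text
(no output)
```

View pics/c0.png

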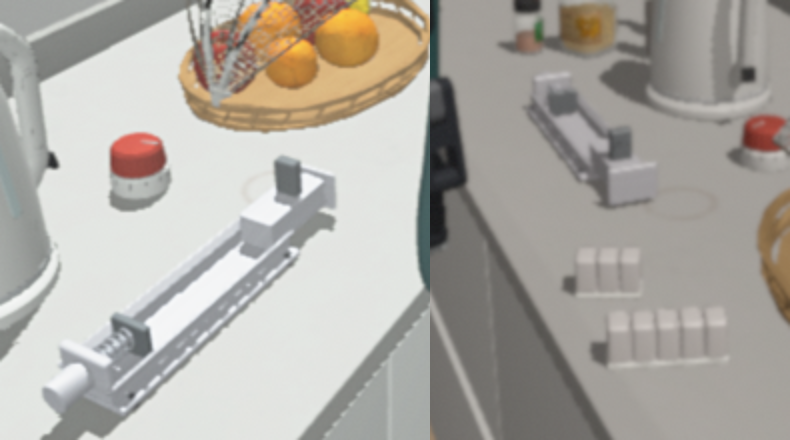

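View pics/side0.png

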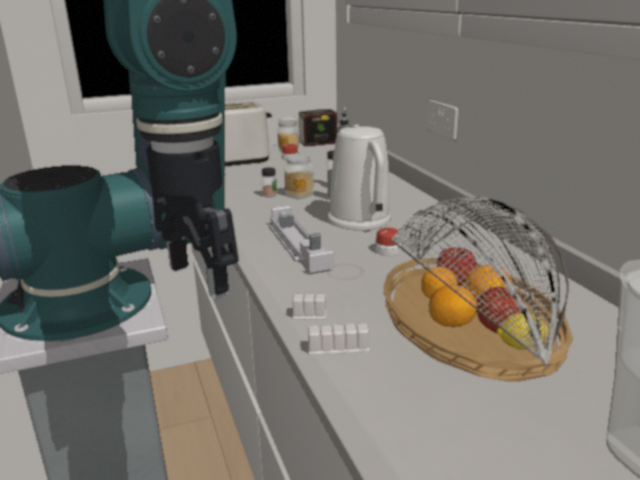

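View pics/wrist0.png

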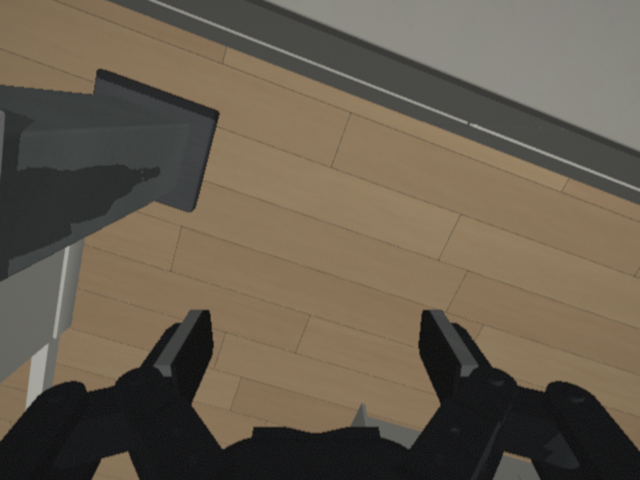

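Call:
step_arm(slide=[[5,-1.5,0],[10,-3,0],[15,-4.6,0],[20,-6.2,0],[23.2,-7.2,0],[23.2,-7.2,0],[23.2,-7.2,0],[23.2,-7.2,0]], turn=[[0,0,5],[0,0,10],[0,0,15],[0,0,19.4],[0,0,19.4],[0,0,19.4],[0,0,19.4],[0,0,19.4]], jaw=1)

```text
time_s: 2.15
tool_pos: [0.3692, -0.3503, 0.2312]
tcp_rot: [[1.0, 0.001, -0.0], [0.001, -1.0, -0.0], [-0.0, 0.0, -1.0]]
wrist_force: [-0.3, 0.5, 0.1]
width: 1.0
```

```bash
cat >> h.py <<'E'
def rect(P,zlo,zhi):
    Q=P[(P[:,2]>zlo)&(P[:,2]<zhi)]
    (c,s,a)=cv2.minAreaRect((Q[:,:2]*1000).astype(np.float32)); return np.round(c,1),np.round(s,1),round(a,1),len(Q)
def st():
    s=arm.state();print(round(s['time_s'],2),np.round(s['tool_pos'],4),np.round(s['tcp_rot'],3).tolist(),np.round(s['wrist_force'],1),round(s['width'],3))
E
python3 - <<'E'
from h import *
p=arm.capture('wrist');save(p,'wrist1.png')
for t in ['full_strip','part_strip','dispenser','rail_tab']:
    for d in arm.silhouettes(p,t)[:2]:
        P=pts(p,d['pixels'])
        print(t,round(d['conf'],2),np.round(d['rect']),np.round(np.percentile(P,[1,50,99],axis=0),3).tolist())
        print(rect(P,.034,.046))
st()
E
```

```text
full_strip 0.72 [310. 165.  56. 113.] [[0.361, -0.367, 0.02], [0.411, -0.344, 0.04], [0.455, -0.321, 0.042]]
(array([ 407.5, -343.4]), array([28. , 98.4]), 73.4, 3135)
part_strip 0.68 [184. 171.  52.  68.] [[0.371, -0.246, 0.004], [0.402, -0.228, 0.039], [0.43, -0.204, 0.042]]
(array([ 399.6, -223.8]), array([28.4, 57.7]), 65.8, 1876)
dispenser 0.55 [ 9. 83. 17. 62.] [[0.454, -0.072, 0.007], [0.475, -0.07, 0.016], [0.506, -0.068, 0.031]]
(array([0., 0.]), array([0., 0.]), 0.0, 0)
rail_tab 0.6 [10. 80. 19. 65.] [[0.454, -0.072, 0.002], [0.475, -0.07, 0.016], [0.507, -0.066, 0.031]]
(array([0., 0.]), array([0., 0.]), 0.0, 0)
2.4 [ 0.3691 -0.3504  0.2313] [[1.0, -0.0, -0.0], [-0.0, -1.0, -0.0], [-0.0, 0.0, -1.0]] [-0.5 -0.2 -0.2] 1.001
```

View pics/wrist1.png

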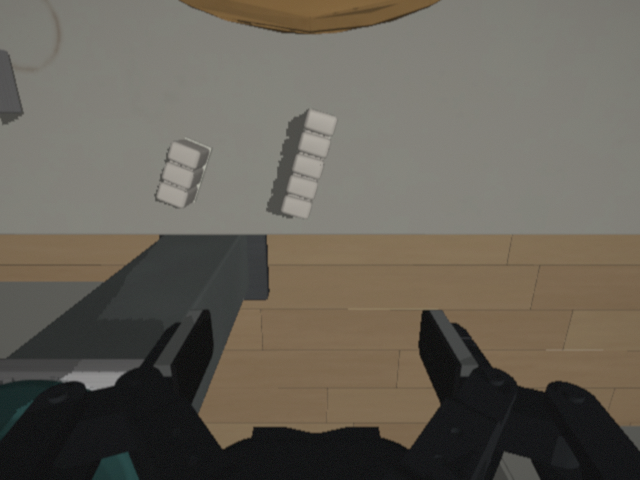

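Call:
step_arm(slide=[[2,-0.4,4],[3.85,-0.7,8],[3.85,-0.7,12.5],[3.85,-0.7,16],[3.85,-0.7,19],[3.85,-0.7,21],[3.85,-0.7,21.1],[3.85,-0.7,21.1]], turn=[[0,0,8.3],[0,0,16.6],[0,0,16.6],[0,0,16.6],[0,0,16.6],[0,0,16.6],[0,0,16.6],[0,0,16.6]], jaw=1)

```text
time_s: 3.2
tool_pos: [0.408, -0.3431, 0.0207]
tcp_rot: [[0.959, -0.285, -0.0], [-0.285, -0.959, 0.0], [-0.0, -0.0, -1.0]]
wrist_force: [0.8, -0.6, 0.1]
width: 1.0
```

Run:
```python
from h import *
p=arm.capture('wrist');save(p,'wrist2.png')
st(); print(np.round(arm.state()['qpos'],3))
```

```text
3.25 [ 0.4084 -0.3434  0.0213] [[0.959, -0.285, 0.001], [-0.285, -0.959, -0.001], [0.001, 0.001, -1.0]] [-0.1  0.1 -0.1] 1.001
[-0.852  0.431 -0.411  0.728  0.     2.579]
```

View pics/wrist2.png

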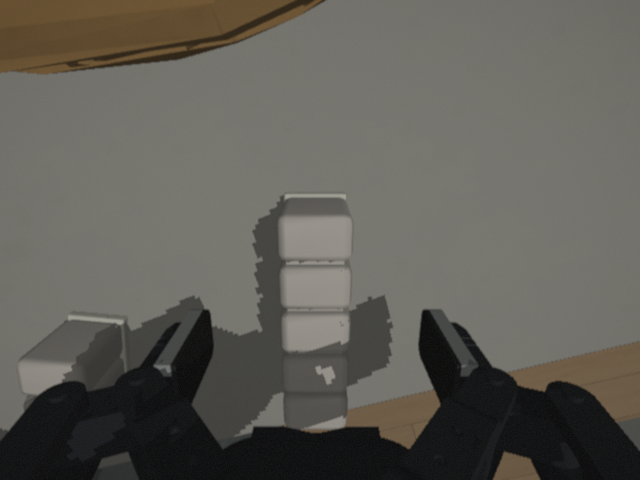

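Call:
step_arm(slide=[[0,0,0],[0,0,0],[0,0,0],[0,0,0],[0,0,0],[0,0,0],[0,0,0],[0,0,0]], turn=[[0,0,0],[0,0,0],[0,0,0],[0,0,0],[0,0,0],[0,0,0],[0,0,0],[0,0,0]], jaw=-1, grip_force=40)

```text
time_s: 4.05
tool_pos: [0.4083, -0.3429, 0.0207]
tcp_rot: [[0.959, -0.285, 0.0], [-0.285, -0.959, -0.001], [0.0, 0.0, -1.0]]
wrist_force: [-0.7, -0.5, 6.2]
width: 0.321
```

Run:
```python
from h import *
p=arm.capture('wrist');save(p,'wrist3.png');st()
```

```text
4.1 [ 0.4083 -0.3429  0.0207] [[0.959, -0.284, 0.0], [-0.284, -0.959, -0.0], [0.001, 0.0, -1.0]] [-0.4  0.3  6.6] 0.322
```

View pics/wrist3.png

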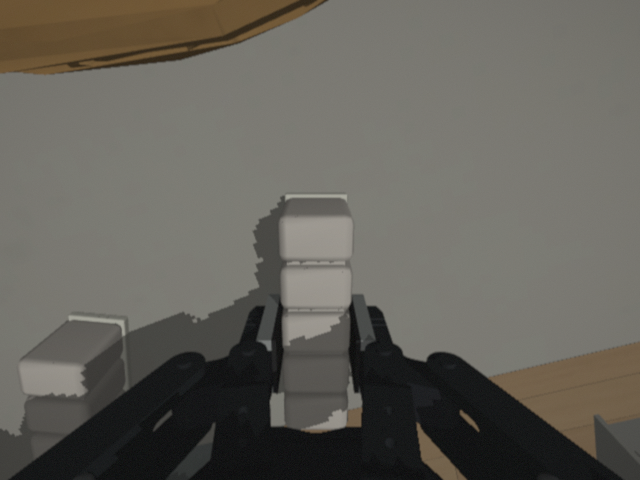

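Run:
```python
from h import *
for n in ['scene','side']:
    p=arm.capture(n)
    m=np.zeros((480,640),bool)
    for t in ['dispenser','rail_tab']:
        for d in arm.silhouettes(p,t)[:1]:m|=d['pixels']
    print(n,[ (t,arm.spot_point(p,t)[:1]) for t in ['dispenser','rail_tab']])
    m=cv2.dilate(m.astype(np.uint8),np.ones((5,5)))>0
    P=pts(p,m); P=P[P[:,2]>0.003]
    P=P[(P[:,0]>.42)&(P[:,0]<.54)]
    print('tab top',rect(P,.066,.08),'tab',np.percentile(P[P[:,2]>.05],[2,50,98],axis=0).round(4).tolist())
    print('all',rect(P,.004,.1)); print('lip',rect(P,.022,.029))
    for y0 in np.arange(-.08,.28,.02):
        Q=P[(P[:,1]>y0)&(P[:,1]<y0+.02)]
        if len(Q)>5: print(round(y0,2),len(Q),np.percentile(Q[:,0],[1,5,95,99]).round(4),np.percentile(Q[:,2],[5,50,98]).round(3))
```

```text
scene [('dispenser', [{'xy': [229.7, 333.2], 'conf': 0.75}]), ('rail_tab', [{'xy': [270.2, 258.2], 'conf': 0.7}])]
tab top (array([480., -28.]), array([23.3, 14.1]), 3.3, 85) tab [[0.4679, -0.034, 0.0506], [0.4766, -0.0237, 0.0649], [0.4913, -0.0207, 0.0739]]
all (array([478.5,  98.3]), array([337.2,  66.5]), 89.6, 6014)
lip (array([481.6,  99.7]), array([334.3,  58.5]), 89.5, 921)
-0.08 173 [0.453  0.4536 0.4865 0.4893] [0.01  0.038 0.046]
-0.06 127 [0.4605 0.4614 0.4787 0.4821] [0.013 0.034 0.041]
-0.04 372 [0.4615 0.4624 0.4902 0.4949] [0.017 0.05  0.074]
-0.02 193 [0.4614 0.4619 0.4949 0.4974] [0.016 0.038 0.041]
0.0 256 [0.4459 0.4488 0.4953 0.5068] [0.007 0.036 0.041]
0.02 538 [0.4469 0.4505 0.5049 0.508 ] [0.006 0.017 0.039]
0.04 319 [0.446  0.4475 0.5065 0.5081] [0.006 0.008 0.026]
0.06 336 [0.4461 0.448  0.507  0.5091] [0.006 0.008 0.025]
0.08 354 [0.4466 0.448  0.5069 0.5088] [0.006 0.008 0.026]
0.1 374 [0.4466 0.4484 0.507  0.5089] [0.006 0.008 0.026]
0.12 393 [0.4464 0.4484 0.507  0.5091] [0.006 0.008 0.026]
0.14 391 [0.4473 0.449  0.5076 0.5095] [0.006 0.008 0.026]
0.16 
[... 971 characters left out ...]

0.0 118 [0.4459 0.4479 0.4778 0.4814] [0.005 0.02  0.041]
0.02 54 [0.4467 0.4474 0.4767 0.4794] [0.006 0.013 0.041]
0.04 48 [0.4466 0.4469 0.4718 0.4737] [0.006 0.009 0.026]
0.06 56 [0.4439 0.4469 0.4864 0.5036] [0.006 0.008 0.026]
0.08 87 [0.4479 0.45   0.508  0.5096] [0.006 0.009 0.026]
0.1 109 [0.4476 0.4492 0.5064 0.5093] [0.006 0.009 0.027]
0.12 100 [0.4475 0.449  0.507  0.5085] [0.006 0.009 0.026]
0.14 105 [0.4478 0.4493 0.5088 0.5107] [0.006 0.008 0.026]
0.16 151 [0.4481 0.4522 0.5068 0.5102] [0.007 0.016 0.039]
0.18 187 [0.4483 0.452  0.5052 0.5089] [0.007 0.022 0.041]
0.2 54 [0.4484 0.4507 0.5078 0.5094] [0.005 0.017 0.036]
0.22 202 [0.449  0.4559 0.5046 0.5085] [0.007 0.034 0.047]
```

Call:
step_arm(slide=[[0,0,-1.5],[0,0,-5],[0,0,-9],[-1,-1,-13],[-3,-3,-16],[-5.2,-5.4,-18],[-7.2,-7.5,-18],[-7.2,-7.5,-18],[-7.2,-7.5,-18]], turn=[[0,0,0],[0,0,0],[0,0,0],[0,0,-7],[0,0,-14],[0,0,-22],[0,0,-30],[0,0,-36],[0,0,-36]])

```text
time_s: 5.5
tool_pos: [0.3603, -0.2499, 0.2007]
tcp_rot: [[0.942, 0.335, 0.001], [0.335, -0.942, -0.001], [0.0, 0.001, -1.0]]
wrist_force: [0.6, -0.4, -1.7]
width: 0.318
```

Run:
```python
from h import *
p=arm.capture('side');save(p,'side4.png');st()
P=pts(p,p['range_z']>0)
Q=P[(P[:,1]>-.1)&(P[:,1]<.45)&(P[:,0]>.42)&(P[:,0]<.8)]
for a,b in[(.06,.12),(.12,.2),(.2,.3)]:
    q=Q[(Q[:,2]>a)&(Q[:,2]<b)]; print(a,len(q),np.percentile(q[:,:2],[1,50],axis=0).round(3).tolist() if len(q) else '')
```

```text
5.55 [ 0.3605 -0.2503  0.2004] [[0.944, 0.331, 0.0], [0.331, -0.944, -0.0], [0.0, 0.0, -1.0]] [ 0.8  0.1 -2.5] 0.316
0.06 1695 [[0.471, -0.038], [0.649, 0.125]]
0.12 1981 [[0.61, 0.066], [0.657, 0.131]]
0.2 1064 [[0.621, 0.084], [0.671, 0.15]]
```

View pics/side4.png

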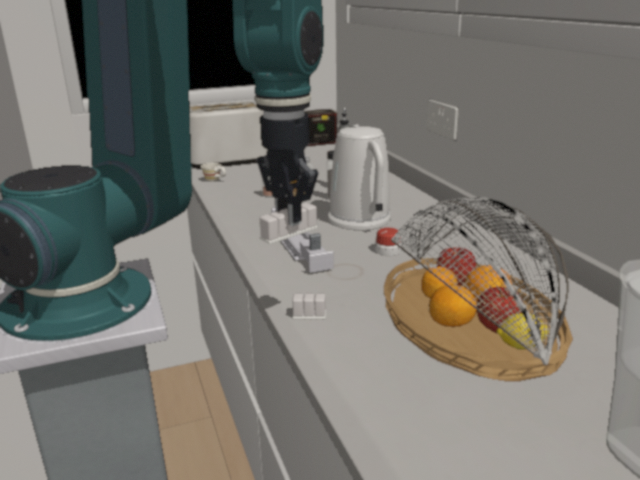

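Call:
step_arm(slide=[[2,-3,0],[4.5,-6.5,0],[7,-10,0],[10,-13.5,0],[13,-17,0],[16,-20.5,0],[18.5,-24,0],[20.8,-27,0],[22.8,-29.5,0],[22.8,-29.5,0],[22.8,-29.5,0],[22.8,-29.5,0]], turn=[[0,0,-7],[0,0,-14],[0,0,-21],[0,0,-28],[0,0,-35],[0,0,-42],[0,0,-49],[0,0,-56],[0,0,-63],[0,0,-70.2],[0,0,-70.2],[0,0,-70.2]])

```text
time_s: 6.75
tool_pos: [0.4773, 0.1034, 0.2]
tcp_rot: [[0.012, 1.0, -0.001], [1.0, -0.012, -0.0], [-0.0, -0.001, -1.0]]
wrist_force: [-0.1, 0.5, -2.1]
width: 0.315
```

Run:
```python
from h import *
p=arm.capture('wrist');save(p,'wrist5.png');q=arm.capture('scene');save(q,'scene5.png');st()
print(np.round(arm.state()['qpos'],3))
P=pts(p,p['range_z']>0)
P=P[(P[:,0]>.42)&(P[:,0]<.54)&(P[:,2]<.12)&(P[:,2]>.02)]
for y0 in np.arange(-.0,.28,.02):
    Q=P[(P[:,1]>y0)&(P[:,1]<y0+.02)]
    if len(Q)>5: print(round(y0,2),len(Q),np.percentile(Q[:,0],[1,5,95,99]).round(4),np.percentile(Q[:,2],[5,50,98]).round(3))
```

```text
6.85 [0.4772 0.1031 0.2002] [[0.011, 1.0, -0.0], [1.0, -0.011, -0.0], [-0.0, -0.0, -1.0]] [ 0.8  0.4 -1.2] 0.316
[ 0.046  0.213 -0.203  1.155 -0.     1.627]
0.02 10 [0.5109 0.511  0.5113 0.5113] [0.024 0.025 0.027]
0.04 34 [0.5081 0.5087 0.5109 0.5113] [0.025 0.026 0.028]
0.06 12 [0.5096 0.51   0.5116 0.5116] [0.025 0.026 0.028]
0.08 17 [0.5098 0.5104 0.5118 0.5119] [0.025 0.026 0.027]
0.1 153 [0.5053 0.5054 0.5115 0.5121] [0.022 0.025 0.027]
0.12 385 [0.4554 0.4559 0.5115 0.5119] [0.021 0.025 0.028]
0.14 435 [0.4552 0.4558 0.5116 0.5123] [0.021 0.025 0.028]
0.16 467 [0.4554 0.4562 0.5118 0.5126] [0.021 0.025 0.028]
0.18 1174 [0.4559 0.4575 0.511  0.5126] [0.022 0.032 0.042]
0.2 943 [0.4559 0.4572 0.5115 0.5128] [0.021 0.027 0.037]
0.22 1724 [0.4567 0.4595 0.509  0.5125] [0.024 0.044 0.047]
0.24 952 [0.4735 0.4744 0.4954 0.4965] [0.031 0.039 0.041]
0.26 212 [0.473  0.4742 0.4953 0.4963] [0.031 0.038 0.041]
```

View pics/wrist5.png

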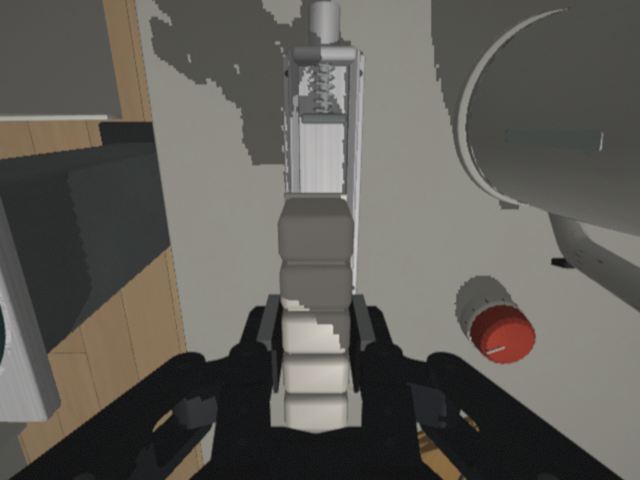

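View pics/scene5.png

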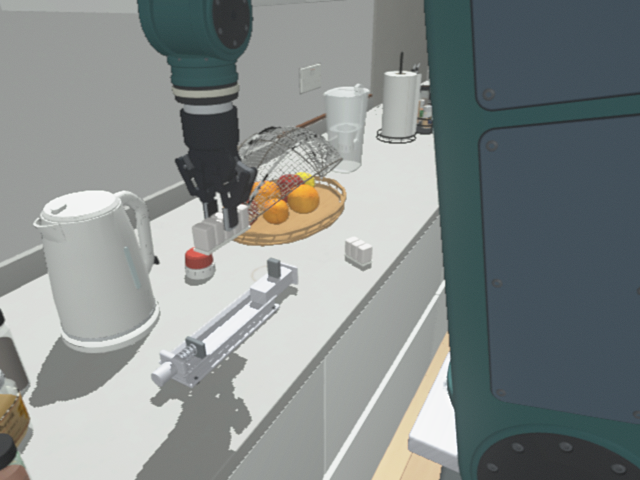

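Run:
```python
from h import *
p=arm.capture('wrist')
print(p['fx'],p['cx'],p['cy'],np.round(p['position'],4),np.round(p['rotation'],3).tolist())
W=pts(p,np.ones((480,640),bool)&True) if (p['range_z']>0).all() else None
z=p['range_z']
def row(r,c0,c1):
    out=[]
    for c in range(c0,c1):
        m=np.zeros((480,640),bool);m[r,c]=1
        q=pts(p,m)
        if len(q): out.append((c,*np.round(q[0]*1000).astype(int)))
    return out
for r in (80,150,180): print(r,row(r,276,372))
r=row(235,270,362);print(r)
```

```text
362.14595357751176 315.55495317204475 239.03421087716396 [0.4777 0.1848 0.343 ] [[1.0, -0.01, -0.004], [-0.011, -0.948, -0.32], [-0.0, 0.32, -0.948]]
80 [(276, np.int64(444), np.int64(216), np.int64(0)), (277, np.int64(445), np.int64(216), np.int64(1)), (278, np.int64(445), np.int64(216), np.int64(0)), (279, np.int64(446), np.int64(216), np.int64(0)), (280, np.int64(447), np.int64(216), np.int64(0)), (281, np.int64(448), np.int64(216), np.int64(0)), (282, np.int64(449), np.int64(215), np.int64(1)), (283, np.int64(450), np.int64(215), np.int64(7)), (284, np.int64(451), np.int64(215), np.int64(7)), (285, np.int64(452), np.int64(215), np.int64(8)), (286, np.int64(453), np.int64(215), np.int64(8)), (287, np.int64(454), np.int64(215), np.int64(7)), (288, np.int64(456), np.int64(213), np.int64(25)), (289, np.int64(457), np.int64(213), np.int64(26)), (290, np.int64(458), np.int64(213), np.int64(27)), (291, np.int64(458), np.int64(213), np.int64(27)), (292, np.int64(459), np.int64(213), np.int64(25)), (293, np.int64(460), np.int64(213), np.int64(25)), (294, np.int64(461), np.int64(213), np.i
[... 17437 characters left out ...]
8, np.int64(489), np.int64(144), np.int64(218)), (349, np.int64(489), np.int64(145), np.int64(220)), (350, np.int64(490), np.int64(145), np.int64(220)), (351, np.int64(490), np.int64(144), np.int64(218)), (352, np.int64(491), np.int64(144), np.int64(218)), (353, np.int64(491), np.int64(143), np.int64(215)), (354, np.int64(514), np.int64(75), np.int64(8)), (355, np.int64(515), np.int64(75), np.int64(7)), (356, np.int64(516), np.int64(76), np.int64(8)), (357, np.int64(517), np.int64(76), np.int64(8)), (358, np.int64(518), np.int64(75), np.int64(7)), (359, np.int64(520), np.int64(73), np.int64(0)), (360, np.int64(521), np.int64(73), np.int64(1)), (361, np.int64(522), np.int64(73), np.int64(0))]
```

Call:
step_arm(slide=[[0,0.5,3],[0,0.5,7],[0,0.5,10],[0,0.5,13],[0,0.5,13.5],[0,0.5,13.5]], turn=[[0,0,0],[0,0,0],[0,0,0],[0,0,0],[0,0,0],[0,0,0]])

```text
time_s: 7.5
tool_pos: [0.4819, 0.1034, 0.0653]
tcp_rot: [[0.008, 1.0, -0.001], [1.0, -0.008, -0.0], [-0.0, -0.001, -1.0]]
wrist_force: [0.1, -0.8, -1.2]
width: 0.318
```

Run:
```python
from h import *
p=arm.capture('wrist');save(p,'wrist6.png');st();q=arm.capture('scene');save(q,'scene6.png')
A=pts(p,p['range_z']>0)
P=A[(A[:,0]>.42)&(A[:,0]<.54)]
for y0 in np.arange(.11,.24,.01):
    Q=P[(P[:,1]>y0)&(P[:,1]<y0+.01)]
    l=Q[(Q[:,2]>.022)&(Q[:,2]<.032)]; f=Q[(Q[:,2]>.004)&(Q[:,2]<.012)&(abs(Q[:,0]-.484)<.026)];s=Q[(Q[:,2]>.09)&(Q[:,2]<.12)]
    g=lambda a:np.percentile(a[:,0],[1,99]).round(4) if len(a)>8 else None
    print(round(y0,3),'lip',g(l),'floor',g(f),'strip',g(s))
F=P[(P[:,2]>.034)&(P[:,2]<.045)&(P[:,1]>.15)]; print('follower/housing y',np.percentile(F[:,1],[1,10]))
# strip in scene vs channel
B=pts(q,q['range_z']>0);B=B[(B[:,0]>.44)&(B[:,0]<.53)&(B[:,1]>.04)&(B[:,1]<.17)]
print('scene strip',rect(B,.083,.115)); L=B[(B[:,2]>.022)&(B[:,2]<.03)];print(np.percentile(L[:,0],[1,99]))
```

```text
7.55 [0.4826 0.1035 0.0662] [[0.007, 1.0, 0.001], [1.0, -0.007, 0.0], [0.0, 0.001, -1.0]] [-0.6  0.1 -1.9] 0.316
0.11 lip [0.4549 0.512 ] floor [0.5035 0.5046] strip [0.4366 0.5267]
0.12 lip [0.4551 0.5121] floor [0.5032 0.5046] strip None
0.13 lip [0.4552 0.5123] floor [0.4627 0.5048] strip None
0.14 lip [0.4552 0.5123] floor [0.4627 0.5047] strip None
0.15 lip [0.4553 0.5123] floor [0.463  0.5048] strip None
0.16 lip [0.4554 0.5124] floor [0.463  0.5049] strip None
0.17 lip [0.4555 0.5127] floor [0.4632 0.505 ] strip None
0.18 lip [0.4557 0.5127] floor [0.4631 0.5052] strip None
0.19 lip [0.4558 0.5126] floor [0.4633 0.5052] strip None
0.2 lip [0.4559 0.5128] floor [0.4634 0.5054] strip None
0.21 lip [0.4561 0.5129] floor [0.4635 0.5055] strip None
0.22 lip [0.4562 0.5129] floor [0.4636 0.5056] strip None
0.23 lip [0.4559 0.5134] floor None strip None
follower/housing y [0.17991543 0.18169936]
scene strip (array([473.8, 114. ]), array([77.7, 67.8]), 40.8, 725)
[0.45222702 0.51072054]
```

View pics/wrist6.png

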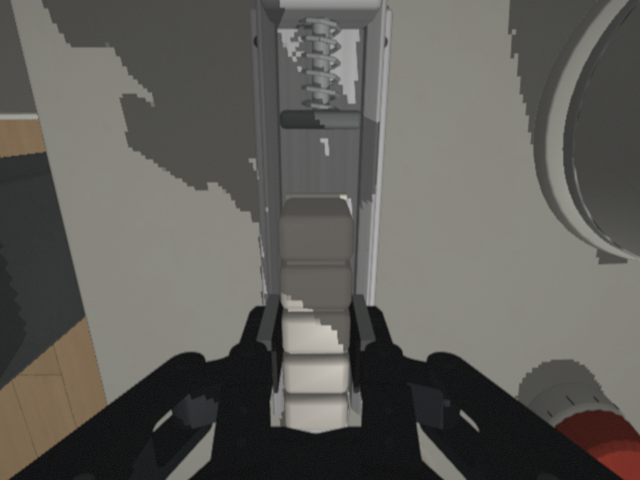

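View pics/scene6.png

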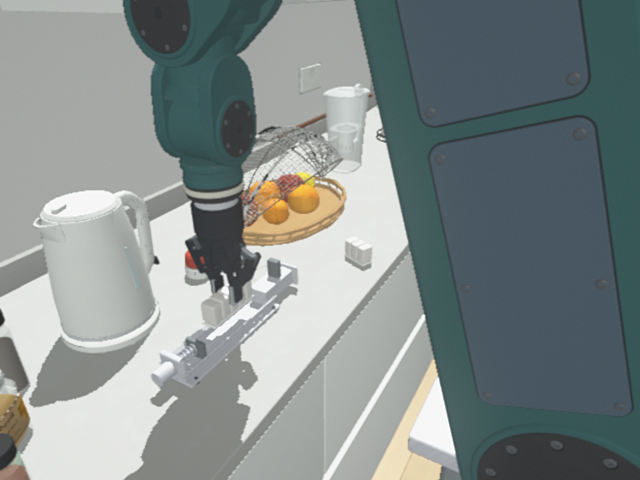

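Call:
step_arm(slide=[[0,0.1,1],[0,0.1,2],[0,0.1,2.6],[0,0.1,3.1],[0,0.1,3.5],[0,0.1,3.65],[0,0.1,3.65],[0,0.1,3.65]], turn=[[0,0,0],[0,0,0],[0,0,0],[0,0,0],[0,0,0],[0,0,0],[0,0,0],[0,0,0]])

```text
time_s: 8.4
tool_pos: [0.4833, 0.1038, 0.0289]
tcp_rot: [[0.006, 1.0, 0.0], [1.0, -0.006, 0.0], [0.0, 0.0, -1.0]]
wrist_force: [0.2, -1.6, -1.7]
width: 0.319
```

Run:
```python
from h import *
p=arm.capture('wrist');save(p,'wrist7.png');st();q=arm.capture('scene');cv2.imwrite('pics/scene7.png',cv2.cvtColor(cv2.resize(q['image'][220:400,130:330],None,fx=3,fy=3),cv2.COLOR_RGB2BGR))
```

```text
8.45 [0.4833 0.1038 0.0288] [[0.006, 1.0, 0.0], [1.0, -0.006, 0.0], [0.0, 0.0, -1.0]] [ 0.6  0.  -1.4] 0.318
```

View pics/wrist7.png

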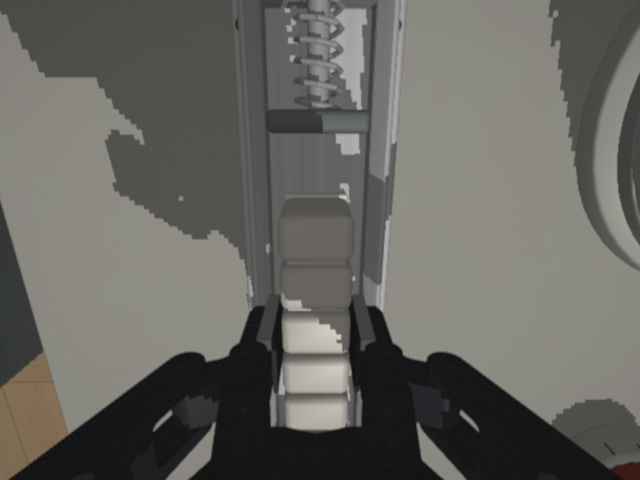

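View pics/scene7.png

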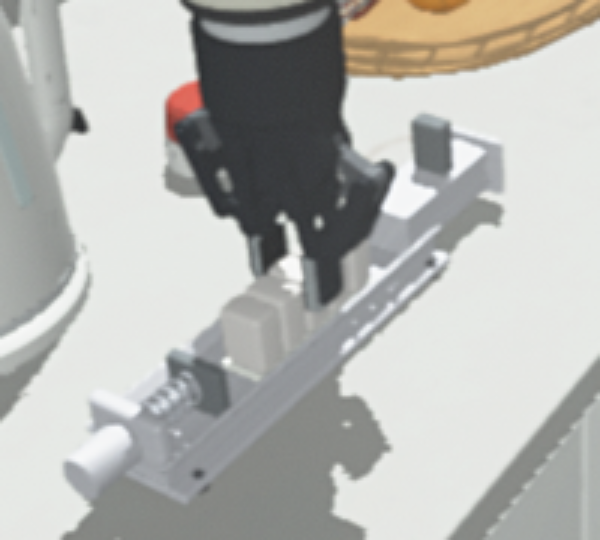

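Call:
step_arm(slide=[[0,0,0.05],[0,0,0.08],[0,0,0.08]], turn=[[0,0,0],[0,0,0],[0,0,0]])

```text
time_s: 8.8
tool_pos: [0.4833, 0.1037, 0.0287]
tcp_rot: [[0.006, 1.0, 0.001], [1.0, -0.006, -0.0], [-0.0, 0.001, -1.0]]
wrist_force: [-4.9, -1.0, 15.7]
width: 0.318
```

Call:
step_arm(slide=[[0,0,0],[0,0,0],[0,0,0],[0,0,0],[0,0,-1],[0,0,-4],[0,0,-8],[0,0,-11],[0,0,-11],[0,0,-11]], turn=[[0,0,0],[0,0,0],[0,0,0],[0,0,0],[0,0,0],[0,0,0],[0,0,0],[0,0,0],[0,0,0],[0,0,0]], jaw=0.6)

```text
time_s: 9.8
tool_pos: [0.4834, 0.1038, 0.1386]
tcp_rot: [[0.006, 1.0, 0.001], [1.0, -0.006, 0.0], [0.0, 0.001, -1.0]]
wrist_force: [-0.3, -0.3, -1.1]
width: 0.801
```

Run:
```python
from h import *
p=arm.capture('wrist');save(p,'wrist8.png');st();q=arm.capture('scene');cv2.imwrite('pics/scene8.png',cv2.cvtColor(cv2.resize(q['image'][220:400,130:330],None,fx=3,fy=3),cv2.COLOR_RGB2BGR))
A=pts(p,p['range_z']>0); B=pts(q,q['range_z']>0)
for P in(A,B):
    P=P[(P[:,0]>.44)&(P[:,0]<.53)&(P[:,1]>.03)&(P[:,1]<.175)]
    print(rect(P,.043,.053))
for t in ['rail_tab']:
    d=arm.silhouettes(q,t)[0]; P=pts(q,d['pixels']);print(rect(P,.068,.08))
```

```text
9.85 [0.4829 0.1037 0.1377] [[0.006, 1.0, -0.0], [1.0, -0.006, 0.0], [0.0, -0.0, -1.0]] [ 0.5 -0.4 -0.5] 0.797
(array([482.9, 103.3]), array([97.9, 28. ]), 89.7, 5308)
(array([481.3, 104.7]), array([98.8, 30.1]), 89.9, 634)
(array([479.9, -27.8]), array([24.7, 14.5]), 3.6, 67)
```

View pics/wrist8.png

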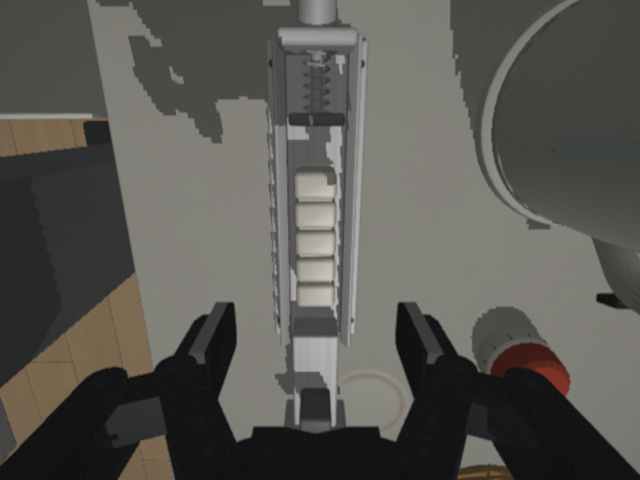

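View pics/scene8.png

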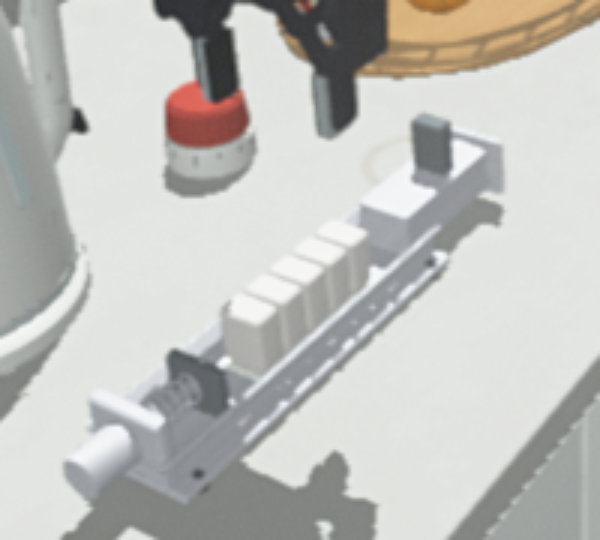

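Call:
step_arm(slide=[[-4,0,0],[-8,0,0],[-11,0,0],[-13.3,0,1],[-13.3,0,4],[-13.3,0,7],[-13.3,0,8.9],[-13.3,0,8.9],[-13.3,0,8.9]], turn=[[0,0,0],[0,0,0],[0,0,0],[0,0,0],[0,0,0],[0,0,0],[0,0,0],[0,0,0],[0,0,0]])

```text
time_s: 10.85
tool_pos: [0.482, -0.0292, 0.0489]
tcp_rot: [[0.006, 1.0, -0.001], [1.0, -0.006, 0.0], [0.0, -0.001, -1.0]]
wrist_force: [-0.1, -0.1, -0.7]
width: 0.801
```

Run:
```python
from h import *
p=arm.capture('wrist');save(p,'wrist9.png');st();q=arm.capture('side');cv2.imwrite('pics/side9.png',cv2.cvtColor(cv2.resize(q['image'][150:330,220:420],None,fx=3,fy=3),cv2.COLOR_RGB2BGR))
```

```text
10.9 [ 0.4826 -0.0292  0.0495] [[0.006, 1.0, 0.0], [1.0, -0.006, 0.0], [0.0, 0.0, -1.0]] [ 0.1  0.1 -0.1] 0.804
```

View pics/wrist9.png

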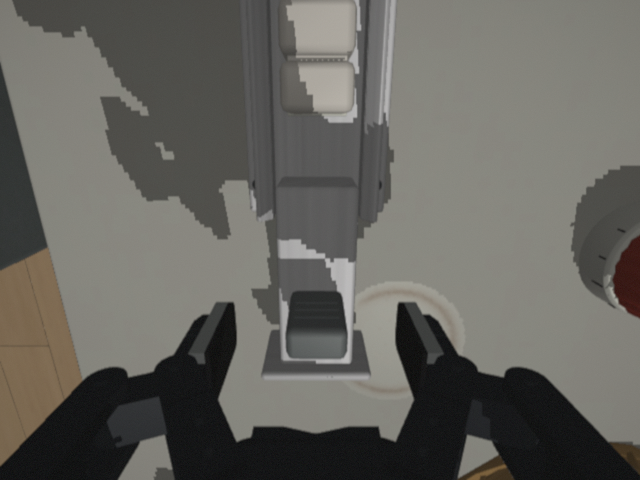

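View pics/side9.png

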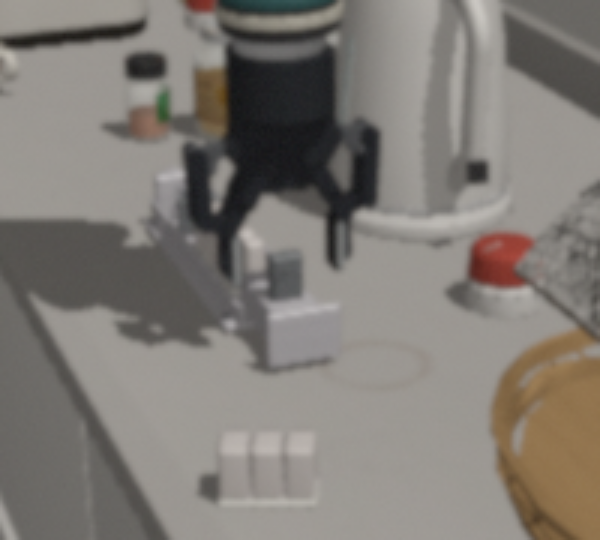

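Call:
step_arm(slide=[[0,0,0],[0,0,0],[0,0,0],[0,0,0],[0,0,0],[0,0,0],[0,0,0]], turn=[[0,0,0],[0,0,0],[0,0,0],[0,0,0],[0,0,0],[0,0,0],[0,0,0]], jaw=-1, grip_force=50)

```text
time_s: 11.65
tool_pos: [0.4824, -0.0293, 0.0495]
tcp_rot: [[0.006, 1.0, 0.0], [1.0, -0.006, -0.0], [-0.0, 0.0, -1.0]]
wrist_force: [-3.1, 0.1, 7.9]
width: 0.27
```

Call:
step_arm(slide=[[0.5,0,0],[1,0,0],[1.5,0,0],[2,0,0],[2.5,0,0],[3,0,0],[3.5,0,0],[4,0,0],[4,0,0]], turn=[[0,0,0],[0,0,0],[0,0,0],[0,0,0],[0,0,0],[0,0,0],[0,0,0],[0,0,0],[0,0,0]])

```text
time_s: 12.55
tool_pos: [0.4828, 0.0107, 0.0495]
tcp_rot: [[0.006, 1.0, 0.001], [1.0, -0.006, -0.001], [-0.001, 0.001, -1.0]]
wrist_force: [-1.5, -1.5, 7.4]
width: 0.266
```

Run:
```python
from h import *
p=arm.capture('wrist');save(p,'wrist10.png');st()
```

```text
12.6 [0.4828 0.0107 0.0495] [[0.006, 1.0, 0.001], [1.0, -0.006, -0.001], [-0.001, 0.001, -1.0]] [-2.1 -0.8  7.7] 0.271
```

View pics/wrist10.png

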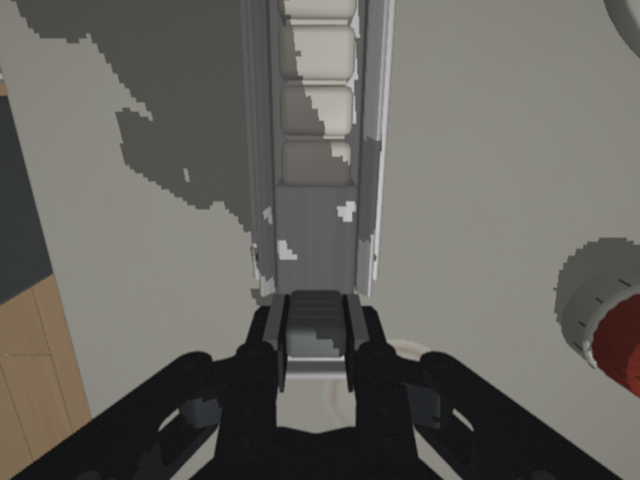

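Call:
step_arm(slide=[[0.5,0,0],[1,0,0],[1.5,0,0],[1.9,0,0],[2.3,0,0],[2.6,0,0],[2.6,0,0]], turn=[[0,0,0],[0,0,0],[0,0,0],[0,0,0],[0,0,0],[0,0,0],[0,0,0]])

```text
time_s: 13.3
tool_pos: [0.4831, 0.0362, 0.0495]
tcp_rot: [[0.006, 1.0, 0.001], [1.0, -0.006, -0.002], [-0.002, 0.001, -1.0]]
wrist_force: [-1.2, -5.9, 7.6]
width: 0.266
```

Call:
step_arm(slide=[[0.1,0,0],[0.2,0,0],[0.2,0,0]], turn=[[0,0,0],[0,0,0],[0,0,0]])

```text
time_s: 13.6
tool_pos: [0.483, 0.0378, 0.0495]
tcp_rot: [[0.006, 1.0, 0.001], [1.0, -0.006, -0.002], [-0.002, 0.001, -1.0]]
wrist_force: [-1.9, -7.2, 7.3]
width: 0.265
```

Run:
```python
from h import *
p=arm.capture('wrist');save(p,'wrist11.png');st()
```

```text
13.65 [0.4831 0.0378 0.0495] [[0.006, 1.0, 0.001], [1.0, -0.006, -0.002], [-0.002, 0.001, -1.0]] [-1.7 -7.7  7.4] 0.274
```

View pics/wrist11.png

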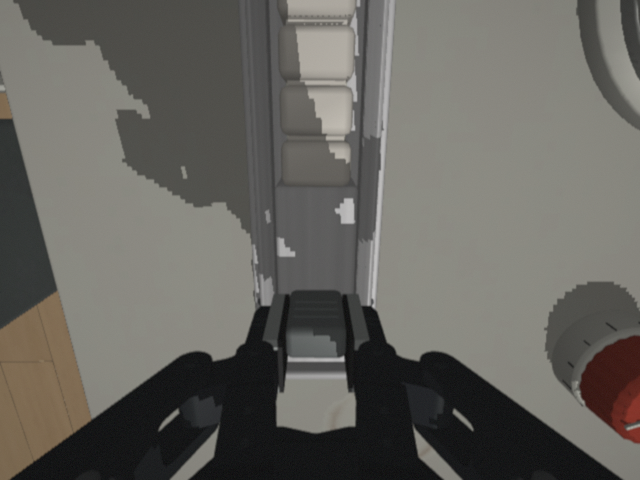

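Not yet at the stop; the end plate (row 370) still shows a small gap. Continue in small steps.

Call:
step_arm(slide=[[0.1,0,0],[0.2,0,0],[0.2,0,0]], turn=[[0,0,0],[0,0,0],[0,0,0]])

```text
time_s: 13.95
tool_pos: [0.4831, 0.0397, 0.0495]
tcp_rot: [[0.006, 1.0, 0.001], [1.0, -0.006, -0.003], [-0.003, 0.001, -1.0]]
wrist_force: [-1.9, -8.4, 6.9]
width: 0.265
```

Call:
step_arm(slide=[[0.1,0,0],[0.15,0,0],[0.15,0,0]], turn=[[0,0,0],[0,0,0],[0,0,0]])

```text
time_s: 14.25
tool_pos: [0.4831, 0.0411, 0.0495]
tcp_rot: [[0.006, 1.0, 0.001], [1.0, -0.006, -0.003], [-0.003, 0.001, -1.0]]
wrist_force: [-2.0, -10.6, 5.7]
width: 0.269
```

Call:
step_arm(slide=[[0.1,0,0],[0.15,0,0],[0.15,0,0]], turn=[[0,0,0],[0,0,0],[0,0,0]])

```text
time_s: 14.55
tool_pos: [0.4831, 0.0412, 0.0496]
tcp_rot: [[0.007, 1.0, 0.001], [1.0, -0.007, -0.006], [-0.006, 0.001, -1.0]]
wrist_force: [-3.3, -21.7, 7.1]
width: 0.271
```

Run:
```python
from h import *
q=arm.capture('side');st()
cv2.imwrite('pics/side12.png',cv2.cvtColor(cv2.resize(q['image'][180:300,240:380],None,fx=5,fy=5),cv2.COLOR_RGB2BGR))
```

```text
14.6 [0.4831 0.0412 0.0496] [[0.007, 1.0, 0.001], [1.0, -0.007, -0.006], [-0.006, 0.001, -1.0]] [ -2.9 -21.1   7.2] 0.271
```

View pics/side12.png

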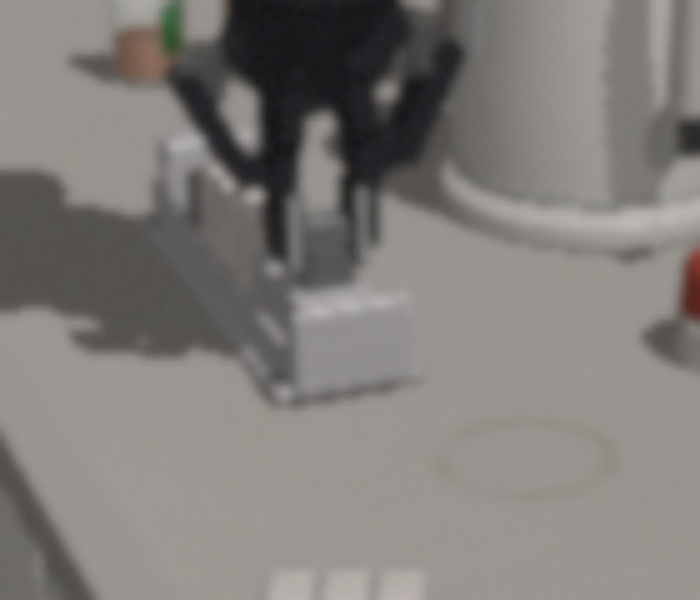

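Call:
step_arm(slide=[[-0.05,0,0],[-0.05,0,0],[-0.05,0,0],[-0.05,0,0],[-0.05,0,0],[0,0,-2],[0,0,-6],[0,0,-10],[0,0,-14],[0,0,-14],[0,0,-14]], turn=[[0,0,0],[0,0,0],[0,0,0],[0,0,0],[0,0,0],[0,0,0],[0,0,0],[0,0,0],[0,0,0],[0,0,0],[0,0,0]], jaw=0.6)

```text
time_s: 15.7
tool_pos: [0.4832, 0.0438, 0.1895]
tcp_rot: [[0.006, 1.0, 0.001], [1.0, -0.006, -0.0], [-0.0, 0.001, -1.0]]
wrist_force: [1.5, -1.4, -0.0]
width: 0.802
```

Run:
```python
from h import *
p=arm.capture('wrist');save(p,'wrist13.png');st();q=arm.capture('scene');cv2.imwrite('pics/scene13.png',cv2.cvtColor(cv2.resize(q['image'][200:400,130:400],None,fx=2.9,fy=2.9),cv2.COLOR_RGB2BGR))
B=pts(q,q['range_z']>0);A=pts(p,p['range_z']>0)
for P in(A,B):
    P=P[(P[:,0]>.44)&(P[:,0]<.53)]
    S=P[(P[:,1]>.085)&(P[:,1]<.2)]; print('strip',rect(S,.045,.053))
    T=P[(P[:,1]>-.03)&(P[:,1]<.09)]; print('tab',rect(T,.069,.08))
    F=P[(P[:,2]>.034)&(P[:,2]<.0435)&(P[:,1]>.19)&(P[:,1]<.215)]; print('follower y',np.percentile(F[:,1],[1,50,99]).round(4),len(F))
    E=P[(P[:,1]<.025)&(P[:,2]>.01)&(P[:,2]<.05)]; print('end y',np.percentile(E[:,1],[.5,5]) if len(E) else '')
r=arm.capture('side')
for d in arm.silhouettes(r,'part_strip')[:1]: print(rect(pts(r,d['pixels']),.034,.046))
```

```text
15.75 [0.4826 0.0438 0.1886] [[0.006, 1.0, -0.0], [1.0, -0.006, 0.0], [0.0, -0.0, -1.0]] [-0.5  0.4 -0.9] 0.804
strip (array([483.6, 144.7]), array([97.5, 27.8]), 89.4, 4950)
tab (array([482.9,  40.6]), array([13.7, 23.6]), 89.9, 547)
follower y [0.1946 0.1983 0.2029] 674
end y [0.00046512 0.00186927]
strip (array([481.8, 146.1]), array([98.6, 29.5]), 88.8, 588)
tab (array([481.2,  41.9]), array([15.3, 24.1]), 89.5, 78)
follower y [0.1907 0.2004 0.2121] 189
end y [-0.4070016  -0.38294848]
```

View pics/wrist13.png

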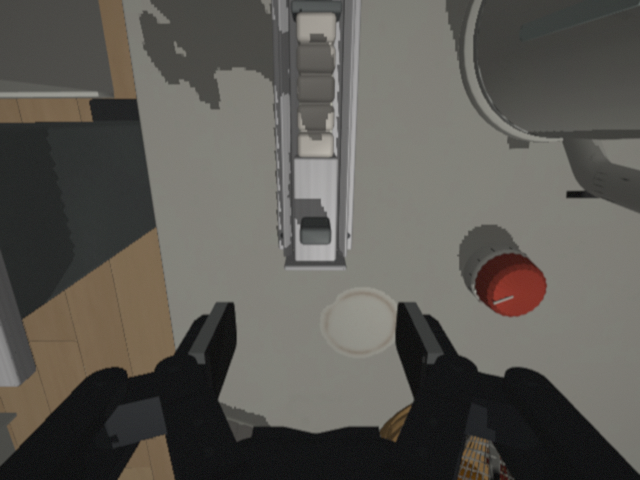

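View pics/scene13.png

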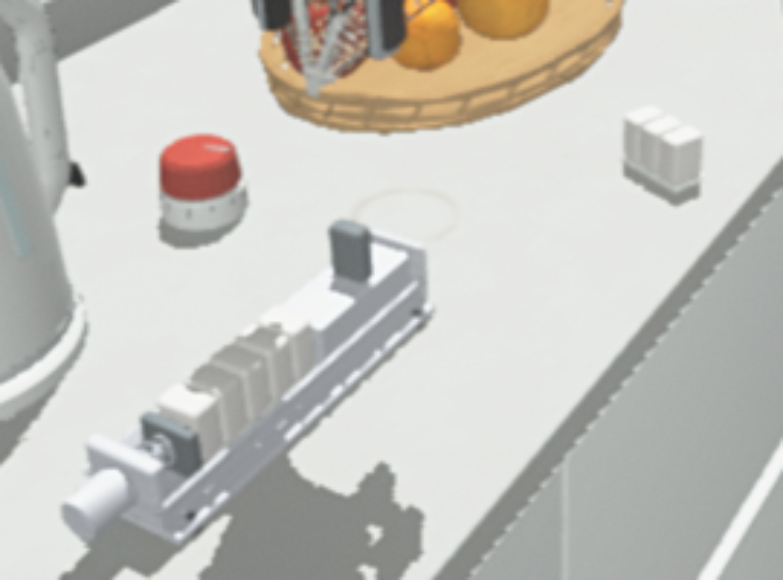

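```bash
python3 -c "
from h import *
st(); print(arm.job_done())"
```

```text
15.9 [0.4822 0.0438 0.1879] [[0.006, 1.0, -0.002], [1.0, -0.006, 0.0], [0.0, -0.002, -1.0]] [-0.  -0.2  0.1] 0.799
the job is handed in; nothing more can be done
None
```

The full strip of five is standing upright in the dispenser channel and the rail is pushed home against its stop. I then let go of everything, drew the gripper clear and handed the job in at 15.9 s.

- **Rail home:** the tool stopped advancing at y = 0.041 m while the force rose to about 21 N. The scene picture shows the end plate against the channel end.
- **Strip pressed:** the follower face moved from y = 0.180 to 0.195 m, the 15 mm expected. The strip centre is about 104 mm from the tab, where the given sizes make it 105 mm.
- **Hands off:** with the gripper open above the dispenser, the wrist force read about zero.
- **Part-used strip:** the final picture shows the strip of three still standing right of the dispenser. The numeric check of its position did not work, because the network did not report it in the last side picture.
- **Disagreement:** the scene and wrist cameras differed by 2 to 5 mm in dispenser x. I went by the wrist camera for the fit, and the strip went into the channel cleanly.

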